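# Pack a carton with two tins from a spring-lift holder and a can

## Robot

A 6-joint arm with a two-finger parallel gripper is mounted at the origin on a cart in front of the work surface, level with it; the furniture and walls round the work are solid. World frame = base frame: x ahead of the robot, y to its left, z up, the work surface at z = 0. Lengths are in mm, angles in rad, forces in N, time in s.
With the tool pointing down it reaches from about 350 to 775 mm from the base axis. Payload 7.3 kg.
Tool frame: the origin (TCP) lies midway between the tips of the shut fingers; the grasp point (between the pads) lies 19 mm behind it; z points along the fingers, y is the line along which they close (so a half turn about z gives the same grasp; the last joint's range is limited). The gripper opens to 92 mm and grips with 3 to 60 N. Pads are 19 mm wide; open, the fingers measure 130 mm over their backs; the gripper's body (75 mm by 190 mm) begins 47 mm behind the grasp point.
Start: joints at [-1.441, 0.342, 1.524, -0, 1.275, -0.146], TCP at [142.989, -505.174, 205.741] pointing down, gripper open.
Joint ranges: [-2.53, 2.53], [-0.77, 2.02], [0.04, 2.7], [-1, 4.14], [0.28, 2.66], [-3.11, 3.11]. Speed limits (rad/s): [2.57, 2.57, 3.14, 3.14, 3.14, 3.14].

## Interface

Orientations are given as [roll, pitch, yaw] about the fixed x, y, z axes, in that order (R = Rz(yaw) Ry(pitch) Rx(roll)).
In Python, from plant import bot gives the robot as it stands.
- The arm moves only by the tool jog_arm, never from a script. Its arguments are lists of equal length, an entry for each row: "dp": the shift along the tool's x, y, z in m, a list of three; "twist": the turn about the tool's z in degrees. A call has 1 to 10 rows; each row shifts and turns the commanded pose from where the row before left it, along the tool's axes as they then stand; what a row does not reach is not made up. A row lasts 1/8 s, in which the tool goes at most 62.5 mm and 10.7 degrees, less where a joint would pass 70% of its speed; a pose out of reach is approached as far as the arm can. A call is refused whole if a number of a shift passes 0.0625 or a number of a turn 10.7, either way. A call with a gripper value outside its range is refused whole. "jaw" is the finger opening in m, from 0 to 0.0918, set as the call begins (left out, the last holds). The fingers move at their own pace and stop on an object; the grip force is fixed at half the most. Time passes only in rows, so rows that do not move let the fingers close. It gives the time, the measured TCP pose, the force, the opening and the grip force at its end, in the units of the state.
- bot.get_obs(): the state, without advancing time (a new reading comes with each control period).
- bot.capture(name): name is "side" or "top"; returns the picture (384x512x3 uint8, blue, green, red); there is no depth.
- bot.camera_params(name): a dict with "fx", "fy", "cx", "cy" (pixels), "k1" (the pictures are not rectified: a ray, as slopes to the right and down, at radius r is drawn at 1 + k1 r^2 times it, then the intrinsics apply), "R" (3x3) and "t" (3): a world point X has camera coordinates R X + t. Camera axes: x right, y down, z forward; pixel columns grow to the right and rows downward; lengths in mm; the calibration is good to about 2 mm. A picture is of the moment at which its call begins. camera_params takes no time and is no camera call.
- bot.close_job(): hands the job in; it is judged then, once.
Trained networks look in the newest picture that a camera, given by its name, has taken for a name from the list of things; names that differ only in an ending like _2 or _b are one class to them, and where a whole thing is asked for, a point or a joint stands for the part that bears it (a point fixed in the world has none). Each returns a list of dicts, best first, with "confidence" (0 to 1); they miss things now and then, are a little off and sometimes report something else, mostly with a low value. They report only what shows in the picture. A call takes as long as a camera call. They do not tell look-alikes from the thing itself.
- bot.find_in(camera, label): "bbox" ([centre column, centre row, width, height] in pixels, round what is visible of it).
- bot.masks_of(camera, label): "pixels" (384x512 bool, what is visible of it) and "bbox" ([centre column, centre row, width, height] in pixels, round what is visible of it).
The state is a dict: "time": time; "joint_positions": joint angles; "dq": joint speeds; "tau": joint torques, N m; "tool_pos": TCP position; "tcp_rot": TCP orientation; "contact_force": force on the tool from outside, world axes, zero at the start; "moment": the same for the moment, N m; "grip_width": finger opening in mm; "finger_force": force on a finger pad.
Only numpy, scipy, OpenCV 4.12 (cv2) and the standard library are available. Lean on these libraries where they do the work, as an engineer would, in place of code of your own. Each camera call takes 0.05 s, during which the arm holds its last target. There are 200 camera calls.

## Task

Pack the shallow carton: from the spring-lift holder slide out the top tin, then the tin that rises into its place, and set both tins, right way up, and the tall food can, upright, on the carton's floor so that all three fit inside its walls at once. Leave the last tin raised under the holder's lips, set things down rather than drop them, and leave the other things on the surfaces where they are.

Things in the scene. Friction and masses are not known exactly. Their poses are not given: they have to be found in the camera images.
- holder: Fixed spring-lift tin holder on the worktop, dark steel on a pale wood base. Origin: base underside, below the stack's centre; z up, its open end faces its -x. Side plates (outer faces at y +-36.5 mm) and back hold only the rear half of the tins, x 0 to 58 mm. A low stop, 30 mm wide, at x -55 mm, z up to 111 mm, holds back the lower tins but not the top one.
- lip_edge (a point): Front edge of the holder's two lips, mid-width, 158 mm over the holder's underside: underside of the lips = top of the top tin. The 4 mm thick lips overhang 8 mm of each long side of the top tin's rear half, so it cannot be lifted until slid about 52 mm along the holder's -x. Its front half (50 mm) juts out free, to be gripped across its 60 mm width.
- lift (a joint): Height of the holder's sprung platform in m: 0 with three tins, 0.044 when one is gone and the next has risen under the lips, 0.088 when two are gone. Presses the top tin up against the lips with about 3 to 6 N; sliding a tin out takes about 4 to 9 N.
- tin_top: Uppermost of three equal plain steel tins with rounded edges, 100 long (x) x 60 wide (y) x 44 high, about 0.15 kg; lies level in the holder with its x along the holder's x. Origin: centre of the underside.
- tin_mid: Second tin of the stack, same shape and frame; rises 44 mm to the top tin's place when that one is gone.
- tin_low: Lowest tin of the stack, same shape and frame; stays in the holder and rises 88 mm in all.
- carton: Fixed shallow open cardboard carton on the dark wooden board over the burners (board top at z 45 mm). Outside 120 (x) x 206 (y) x 22 mm high, walls and floor 4 mm, inside 112 x 198 mm. Origin: centre of the underside. The pieces fit only with both tins lying across it (tin length along carton x) and the three side by side along its y.
- carton_in (a point): Centre of the carton's inner floor, 4 mm above its underside; axes as the carton's. Walls stand 18 mm above it.
- can: Round food can standing upright on the worktop, 57 mm diameter, 72 mm tall, 0.18 kg. Origin: centre of the underside.
- garlic: Bystander on the worktop near the can: garlic bulb, 60 mm. Origin: underside.
- salt_shaker: Bystander on the wooden board: salt shaker, 44 mm wide, 90 mm tall. Origin: underside.
- flat_tin: Bystander on the wooden board: flat round tin, 86 mm diameter, 40 mm high; not the can to pack. Origin: underside.
- onion: Bystander on the cutting board: onion, 78 mm. Origin: underside.
- jar: Bystander on the cutting board: squat jar, 68 mm wide, 84 mm tall. Origin: underside.
- mug: Bystander at the back of the worktop behind the holder: mug, 84 x 115 mm, 91 mm tall. Origin: underside.
There are look-alikes about, which are no part of the job. Leave any yellow look-alike of the can alone.

How it is judged (in metres and radians):
On the way, in this order (a step that is already met when the one before it is completed fails the run):
1. the top tin is out of the holder and the next one has risen under the lips (value of joint lift between 0.04 and 0.05 m), for 0.2 s.
2. the second tin is out too and the last one has risen under the lips (value of joint lift above 0.084 m), for 0.2 s.
At the end, for the whole second after the job is handed in: Both tins and the can stand on the carton's floor inside its walls (undersides within 5 mm of the floor, right way up within 0.08 rad), released and at rest; the last tin lies level in the holder within 15 mm of the stack's place, raised under the lips (lift 0.084 to 0.092 m) (x of tin_top in the frame of carton_in between -0.032 and 0.032 m and y of tin_top in the frame of carton_in between -0.075 and 0.075 m and z of tin_top in the frame of carton_in between -0.005 and 0.005 m and angle between each of tin_top, tin_mid, can, tin_low's own z axis and vertical below 0.08 rad and linear speed of each of tin_top, tin_mid, can below 0.02 m/s and x of tin_mid in the frame of carton_in between -0.032 and 0.032 m and y of tin_mid in the frame of carton_in between -0.075 and 0.075 m and z of tin_mid in the frame of carton_in between -0.005 and 0.005 m and x of can in the frame of carton_in between -0.032 and 0.032 m and y of can in the frame of carton_in between -0.075 and 0.075 m and z of can in the frame of carton_in between -0.005 and 0.005 m and value of joint lift between 0.084 and 0.092 m and horizontal distance between tin_low and holder below 0.015 m and z of tin_low in the frame of holder above 0.108 m); the robot touches nothing.
It fails at once if a bystander (garlic, salt shaker, flat round tin, onion, squat jar or mug) is moved by more than 30 mm (distance of any of garlic, salt_shaker, flat_tin, onion, jar, mug from where it was at the start of the episode above 0.03 m).
It fails at once if a tin or the can is dropped: it falls freely by more than about 35 mm ((linear speed of tin_top above 0.8 m/s and contact force between the fingers and tin_top below 0.1 N) or (linear speed of tin_mid above 0.8 m/s and contact force between the fingers and tin_mid below 0.1 N) or (linear speed of can above 0.8 m/s and contact force between the fingers and can below 0.1 N)).
It also fails if it takes over 58 s, if anything falls off the work surface, if the arm or the gripper's body presses on something with over 40 N, if the wrist force passes 120 N, or if a joint passes its speed limit or range.

## Working session

There is one attempt and no reset: what is moved stays moved. The work goes in short steps, Python scripts to look and compute and a tool call to move; the robot and the scene stay as the last step left them, time stands still between calls to the robot, and variables do not carry over. Pictures are saved under pics/ and viewed, at most 10 in all, crops included, and the job is handed in when it is done.

Besides the shell and the picture viewer there is one more tool, called as name(argument=value, ...) on one line, values as JSON. jog_arm: Moves the arm, as the interface text tells. Its arguments: {"type":"object","properties":{"dp":{"type":"array"},"twist":{"type":"array"},"jaw":{"type":"number"}},"required":["dp","twist"]}

```bash
mkdir -p pics; ls; python3 - <<'E'
from plant import bot
import cv2,numpy as np
o=bot.get_obs(); print(o)
for n in("side","top"):
    im=bot.capture(n); cv2.imwrite(f"pics/{n}0.png",im)
    p=bot.camera_params(n); print(n,p, -np.array(p["R"]).T@np.array(p["t"]))
    for l in("holder","tin_top","carton","can","garlic","salt_shaker","flat_tin","onion","jar","mug"):
        print(l,[(np.round(d["bbox"]).tolist(),round(d["confidence"],2)) for d in bot.find_in(n,l)[:3]])
E
```

```text
pics
{'time': 0.0, 'joint_positions': array([-1.44097949e+00,  3.42738478e-01,  1.52500589e+00,  5.39109118e-06,
        1.27542621e+00, -1.45964564e-01]), 'dq': array([-0.00084176, -0.00045321, -0.00093712,  0.00040268, -0.0001829 ,
        0.00015466]), 'tau': array([-4.32506258e-04, -4.31241131e+01, -2.44222981e+01,  7.19081727e-02,
        5.57168364e-02, -1.50578148e-04]), 'tool_pos': array([ 142.93990625, -504.70556532,  205.04071203]), 'tcp_rot': array([-3.14003226e+00, -2.34603856e-04,  2.75779641e-01]), 'contact_force': array([0.06941381, 0.15587511, 0.70479989]), 'moment': array([ 0.02179673,  0.0493365 , -0.01932464]), 'finger_force': 0.0, 'grip_width': 91.98809400586433}
side {'fx': 463.21617556860116, 'fy': 463.21617556860116, 'cx': 259.7408570107259, 'cy': 194.42526315630818, 'k1': -0.08286303331851981, 'R': array([[-0.97719809, -0.21109224,  0.02289025],
       [-0.14380455,  0.57865396, -0.80279502],
       [ 0.15621826, -0.78778148, -0.59581557]]), 't': array([ 581.85915768,  172.60275412, 1268.39640887])} [ 395.26603381 1022.16788845  880.97605557]
holder [([227.0, 
[... 837 characters left out ...]
       [ 0.21454472, -0.00239779, -0.97671122]]), 't': array([  27.70471544,  619.81387513, 1363.18111909])} [ 313.40952698   15.55570359 1464.49036971]
holder [([232.0, 179.0, 31.0, 56.0], 0.71), ([320.0, 228.0, 18.0, 20.0], 0.71)]
tin_top [([229.0, 178.0, 20.0, 35.0], 0.86)]
carton [([157.0, 235.0, 63.0, 42.0], 0.84), ([232.0, 180.0, 32.0, 50.0], 0.32)]
can [([289.0, 152.0, 21.0, 22.0], 0.65), ([246.0, 233.0, 20.0, 24.0], 0.57)]
garlic [([229.0, 263.0, 13.0, 14.0], 0.54)]
salt_shaker [([194.0, 172.0, 12.0, 15.0], 0.59)]
flat_tin [([170.0, 158.0, 26.0, 26.0], 0.78)]
onion [([347.0, 186.0, 25.0, 21.0], 0.61)]
jar [([319.0, 229.0, 18.0, 26.0], 0.93), ([232.0, 179.0, 33.0, 56.0], 0.56)]
mug []
```

```bash
python3 - <<'E'
import cv2
a=cv2.imread("pics/top0.png")[110:300,110:380]; cv2.imwrite("pics/top0c.png",cv2.resize(a,None,fx=2.95,fy=2.95,interpolation=cv2.INTER_CUBIC))
a=cv2.imread("pics/side0.png")[140:370,140:360]; cv2.imwrite("pics/side0c.png",cv2.resize(a,None,fx=2.6,fy=2.6,interpolation=cv2.INTER_CUBIC))
E
```

```text
(no output)
```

View pics/top0c.png

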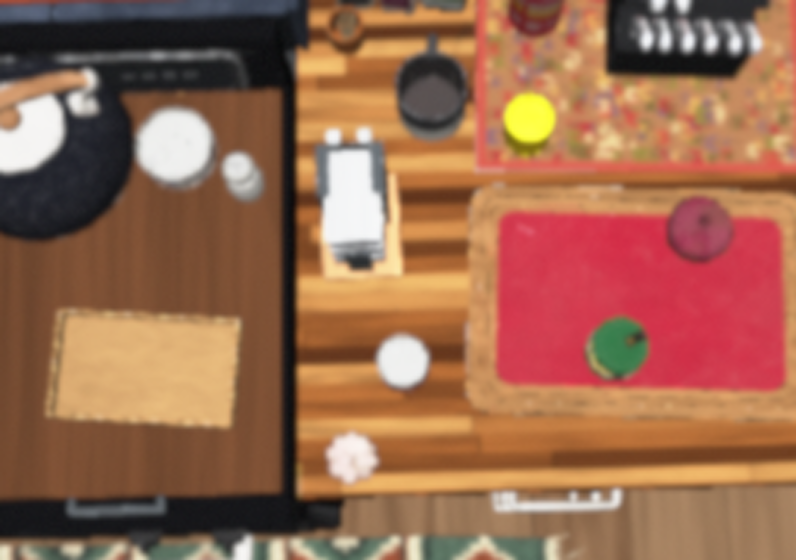

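View pics/side0c.png

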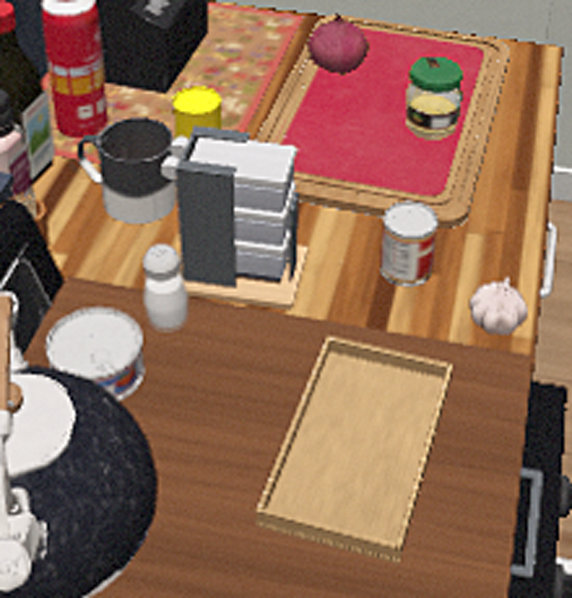

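The top view shows the holder near (229,178), carton (158,235), white can (246,233) and garlic (229,263). The yellow look-alike is at (289,152). The side view agrees. Next I fit the sizes to the masks.

```bash
cat > h.py <<'E'
import numpy as np,cv2
from scipy.optimize import minimize
from plant import bot
P={n:bot.camera_params(n) for n in("side","top")}
def proj(n,X):
    p=P[n]; c=np.atleast_2d(X)@np.array(p["R"]).T+p["t"]; s=c[:,:2]/c[:,2:]
    s=s*(1+p["k1"]*(s**2).sum(1,keepdims=True)); return s*[p["fx"],p["fy"]]+[p["cx"],p["cy"]]
def place(pts,x,y,a):
    c,s=np.cos(a),np.sin(a); pts=np.asarray(pts,float)
    return np.c_[pts[:,0]*c-pts[:,1]*s+x,pts[:,0]*s+pts[:,1]*c+y,pts[:,2]]
def box(x0,x1,y0,y1,z0,z1): return np.array([[x,y,z] for x in(x0,x1) for y in(y0,y1) for z in(z0,z1)],float)
def cyl(r,z0,z1):
    t=np.linspace(0,2*np.pi,40); return np.array([[r*np.cos(a),r*np.sin(a),z] for z in(z0,z1) for a in t])
K=8
def soft(n,parts,q):
    m=np.zeros((384*K//2,512*K//2),np.uint8)
    for p in parts:
        h=cv2.convexHull(proj(n,place(p,*q)).astype(np.float32))
        cv2.fillPoly(m,[np.round((h+.5)*K/2*16).astype(int)],1,shift=4)
    return cv2.resize(m.astype(np.float32),(512,384),interpolation=cv2.INTER_AREA)
def fit(masks,parts,q0,yaw=True):
    def cost(v):
        q=(v[0],v[1],v[2]/100 if yaw else 0); return sum(1-np.minimum(s:=soft(n,parts,q),m).sum()/np.maximum(s,m).sum() for n,m in masks.items())
    q0=list(q0); best=None
    for d in((15,15,8),(-8,10,-8),(6,-6,4)):
        v0=np.array([q0[0],q0[1],q0[2]*100]) if yaw else np.array(q0[:2])
        sim=np.vstack([v0]+[v0+np.eye(len(v0))[i]*d[i] for i in range(len(v0))])
        r=minimize(cost,v0,method="Nelder-Mead",options=dict(initial_simplex=sim,xatol=.1,fatol=1e-4))
        if best is None or r.fun<best.fun: best=r
        q0[:2]=best.x[:2]; 
        if yaw:q0[2]=best.x[2]/100
    return [*np.round(best.x[:2],1),round(best.x[2]/100,4) if yaw else 0],round(best.fun,3)
def ray(n,uv,z):
    p=P[n]; u=(np.array(uv,float)-[p["cx"],p["cy"]])/[p["fx"],p["fy"]]; s=u.copy()
    for _ in range(10): s=u/(1+p["k1"]*(s@s))
    R=np.array(p["R"]); C=-R.T@p["t"]; d=R.T@[*s,1]; return C+d*(z-C[2])/d[2]
def mask(n,l,near):
    r=[d for d in bot.masks_of(n,l) if np.hypot(d["bbox"][0]-near[0],d["bbox"][1]-near[1])<15]
    return r[0]["pixels"].astype(np.float32) if r else None
E
python3 - <<'E'
from h import *
T=bot.capture("top");S=bot.capture("side")
M={}
for l,t,s in(("carton",(157,235),(275,313)),("can",(246,233),(296,232)),("tin_top",(229,178),(233,209)),("holder",(232,179),(227,224))):
    M[l]={n:m for n,m in(("top",mask("top",l,t)),("side",mask("side",l,s))) if m is not None}; print(l,{n:int(m.sum()) for n,m in M[l].items()})
parts={"carton":[box(-60,60,-103,103,45,67)],"can":[cyl(28.5,0,72)],"tin_top":[box(-50,0,-30,30,114,158),box(0,50,-22,22,150,158)]}
init={"carton":ray("top",(157,235),60),"can":ray("top",(246,233),50),"tin_top":ray("top",(229,178),158)}
vis=[T.copy(),S.copy()]
for l in parts:
    for ms in (M[l],{k:v for k,v in M[l].items() if k=="top"},{k:v for k,v in M[l].items() if k=="side"}):
        if not ms: continue
        q,c=fit(ms,parts[l],(*init[l][:2],0.),l!="can"); print(l,list(ms),q,c)
for n in M["holder"]:
    cv2.imwrite(f"pics/hm_{n}.png",M["holder"][n]*255)
E
```

```text
carton {'top': 2232, 'side': 4302}
can {'top': 295}
tin_top {'top': 537, 'side': 666}
holder {'top': 600, 'side': 1747}
carton ['top', 'side'] [np.float64(480.9), np.float64(345.1), np.float64(-0.0704)] 0.075
carton ['top'] [np.float64(481.0), np.float64(346.1), np.float64(-0.0795)] 0.053
carton ['side'] [np.float64(480.7), np.float64(345.5), np.float64(-0.0766)] 0.021
can ['top'] [np.float64(481.2), np.float64(55.1), 0] 0.063
can ['top'] [np.float64(481.2), np.float64(55.1), 0] 0.063
tin_top ['top', 'side'] [np.float64(650.6), np.float64(106.0), np.float64(0.065)] 0.311
tin_top ['top'] [np.float64(650.9), np.float64(106.2), np.float64(0.0459)] 0.089
tin_top ['side'] [np.float64(650.5), np.float64(100.6), np.float64(0.1162)] 0.193[ WARN:0@10.614] global loadsave.cpp:1063 imwrite_ Unsupported depth image for selected encoder is fallbacked to CV_8U.
```

```bash
python3 - <<'E'
from h import *
T=cv2.imread("pics/top0.png");S=cv2.imread("pics/side0.png")
out=[]
for n,im,(u,v),(w,h) in(("top",T,(205,150),(60,100)),("side",S,(200,185),(115,75))):
    f=6 if n=="top" else 5
    c=cv2.resize(im[v:v+h,u:u+w],None,fx=f,fy=f,interpolation=cv2.INTER_CUBIC)
    def poly(pts,col): cv2.polylines(c,[np.round(((proj(n,pts)-[u,v]+.5)*f)*16).astype(int)],True,col,1,shift=4)
    q=(650.8,105.5,.055)
    poly(place([[-50,-30,158],[50,-30,158],[50,30,158],[-50,30,158]],*q),(0,0,255))
    poly(place([[-50,-30,114],[-50,30,114],[-50,30,158],[-50,-30,158]],*q),(0,255,0))
    poly(place([[0,-36.5,158],[58,-36.5,158],[58,36.5,158],[0,36.5,158]],*q),(255,0,255))
    q=(481.2,55.1,0); k=cyl(28.5,0,72); poly(place(k[:40],*q),(0,200,0));poly(place(k[40:],*q),(0,0,255))
    out.append(c)
H=600; cv=np.zeros((600,360+575,3),np.uint8)
cv[:600,:360]=out[0];cv[:375,360:]=out[1]; cv2.imwrite("pics/ov.png",cv2.resize(cv,(800,513)))
E
```

```text
(no output)
```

View pics/ov.png

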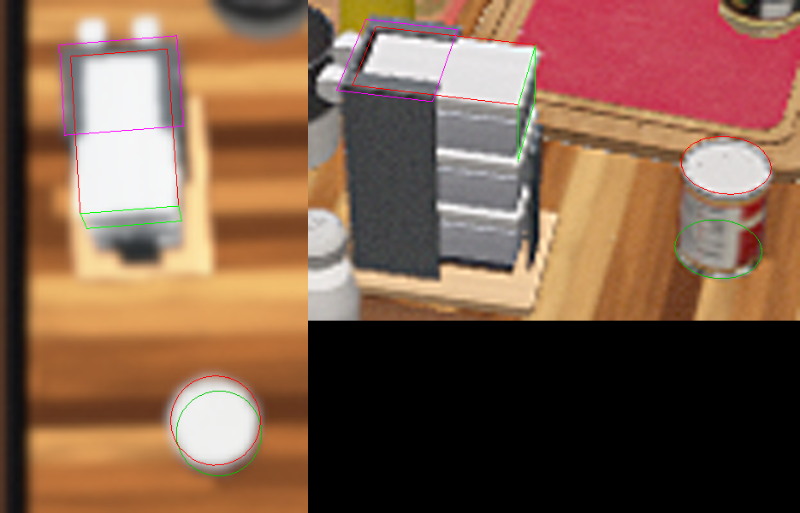

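The overlay shows the tin's front face in both views, with corners at about (230,190) in the top view and on the model in the side view. The can fits too. The pose I'll use is tin/holder (651,104.5, yaw 0.05), can (481,55) and carton (481,345.5, yaw -0.075).

```bash
cat > go.py <<'E'
import sys,numpy as np
from plant import bot
# usage: go.py x y z yaw : shift in tool axes after turning to yaw
o=bot.get_obs(); x,y,z,w=map(float,sys.argv[1:5]); p=o["tool_pos"]; a=o["tcp_rot"][2]
d=np.array([x,y,z])-p; c,s=np.cos(w),np.sin(w)
print("t",round(o["time"],2),"at",p.round(1),"yaw",round(a,3),"twist deg",round(np.degrees(a-w),1),"tool dp mm",np.round([d[0]*c+d[1]*s,d[0]*s-d[1]*c,-d[2]],1))
E
python3 go.py 632.8 103.6 230 .05
```

```text
t 1.6 at [ 143.  -505.2  205.8] yaw 0.276 twist deg 12.9 tool dp mm [ 519.6 -583.5  -24.2]
```

jog_arm(dp=[[0, 0, -0.012], [0, 0, -0.012], [0.04, -0.045, 0], [0.04, -0.045, 0], [0.04, -0.045, 0], [0.04, -0.045, 0], [0.04, -0.045, 0], [0.04, -0.045, 0], [0.04, -0.045, 0], [0.04, -0.045, 0]], twist=[6.45, 6.45, 0, 0, 0, 0, 0, 0, 0, 0], jaw=0.09)

```text
time: 2.85
tool_pos: [445.5, -127.8, 230.0]
tcp_rot: [3.141, -0.001, 0.051]
contact_force: [0.4, -0.5, 0.2]
grip_width: 89.9
finger_force: 0.0
```

jog_arm(dp=[[0.04, -0.045, 0], [0.04, -0.045, 0], [0.04, -0.045, 0], [0.04, -0.045, 0], [0.03, -0.035, 0], [0, 0, 0]], twist=[0, 0, 0, 0, 0, 0])

```text
time: 3.6
tool_pos: [624.0, 97.6, 228.4]
tcp_rot: [-3.141, 0.001, 0.054]
contact_force: [-0.9, 0.0, -0.1]
grip_width: 89.7
finger_force: 0.0
```

```bash
python3 go.py 632.8 103.6 138 .05
```

```text
t 3.6 at [624.   97.6 228.4] yaw 0.054 twist deg 0.2 tool dp mm [ 9.  -5.5 90.4]
```

jog_arm(dp=[[0.009, -0.0055, 0.02], [0, 0, 0.03], [0, 0, 0.025], [0, 0, 0.015], [0, 0, 0]], twist=[0, 0, 0, 0, 0])

```text
time: 4.22
tool_pos: [631.1, 100.1, 138.3]
tcp_rot: [3.141, 0.003, 0.05]
contact_force: [-0.0, 0.2, 0.9]
grip_width: 90.1
finger_force: 0.0
```

```bash
python3 - <<'E'
from h import *
a=bot.capture("side")[130:280,160:320]; cv2.imwrite("pics/s1.png",cv2.resize(a,None,fx=4,fy=4,interpolation=cv2.INTER_CUBIC))
E
python3 go.py 632.8 103.6 138 .05
```

```text
t 4.28 at [631.9 100.3 139.6] yaw 0.05 twist deg -0.0 tool dp mm [ 1.  -3.2  1.6]
```

View pics/s1.png

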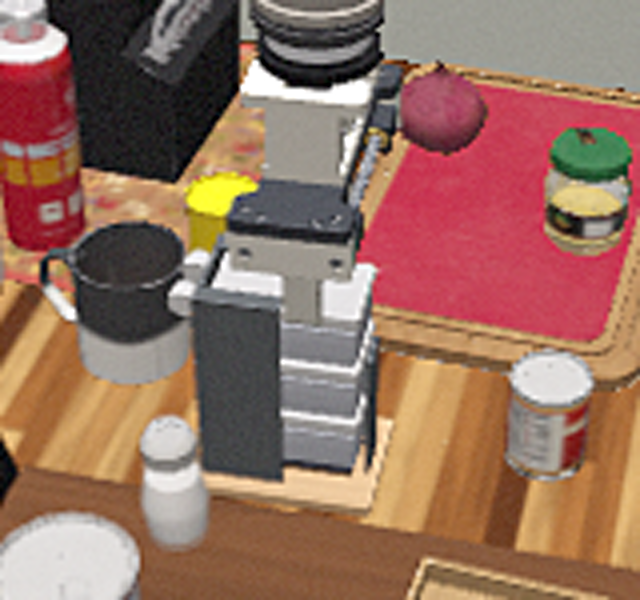

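The finger sits beside the front half of the top tin, just in front of the side plate at crop (300,300), as planned. Closing now.

jog_arm(dp=[[0, -0.003, 0.001], [0, 0, 0], [0, 0, 0], [0, 0, 0]], twist=[0, 0, 0, 0], jaw=0.045)

```text
time: 4.78
tool_pos: [631.9, 103.9, 138.9]
tcp_rot: [3.141, -0.0, 0.051]
contact_force: [-0.2, -1.0, -0.7]
grip_width: 54.7
finger_force: 0.0
```

jog_arm(dp=[[0, 0, 0], [0, 0, 0]], twist=[0, 0])

```text
time: 5.03
tool_pos: [631.8, 103.8, 138.7]
tcp_rot: [3.141, 0.0, 0.051]
contact_force: [0.0, -0.3, 0.2]
grip_width: 45.1
finger_force: 0.0
```

```bash
python3 - <<'E'
from h import *
o=bot.get_obs();print(o["grip_width"],o["finger_force"],o["tool_pos"])
c=np.full((500,800,3),0,np.uint8)
a=bot.capture("side")[170:270,190:290]; b=bot.capture("top")[130:230,180:260]
c[:400,:400]=cv2.resize(a,(400,400),interpolation=cv2.INTER_CUBIC);c[:500,400:]=cv2.resize(b,(400,500),interpolation=cv2.INTER_CUBIC)
cv2.imwrite("pics/s2.png",c)
E
```

```text
45.10877629970638 0.0 [631.77912249 103.83953127 138.67209422]
```

View pics/s2.png

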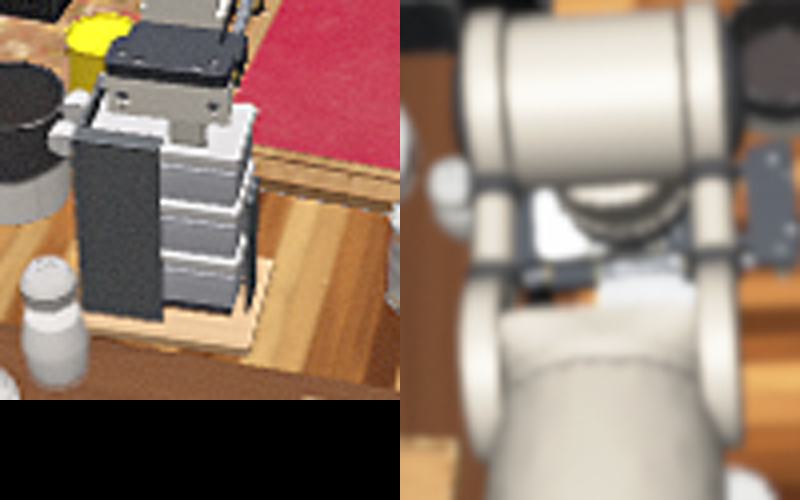

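```bash
python3 - <<'E'
from h import *
for z in(138.7,150,158,165): print(z,[((proj("side",[632,103.8+d,z])[0]-[190,170])*4).round(0).tolist() for d in(22.5,32,42)])
print([((proj("side",place([p],650.8,104.5,.05))[0]-[190,170])*4).round().tolist() for p in([-50,30,158],[-50,-30,158],[0,30,158],[-50,30,114])])
E
```

```text
138.7 [[186.0, 166.0], [183.0, 175.0], [179.0, 184.0]]
150 [[186.0, 152.0], [183.0, 161.0], [179.0, 170.0]]
158 [[186.0, 142.0], [182.0, 151.0], [178.0, 160.0]]
165 [[186.0, 133.0], [182.0, 142.0], [178.0, 152.0]]
[[234.0, 155.0], [251.0, 99.0], [156.0, 146.0], [234.0, 209.0]]
```

The fingers shut above the tin: the tip shows at about z 163 in the side view, though the reading says 139. I'll open, descend gently and look again.

jog_arm(dp=[[0, 0, -0.004], [0, 0, 0], [0, 0, 0], [0, 0, 0], [0, 0, 0.01], [0, 0, 0.01], [0, 0, 0.008], [0, 0, 0]], twist=[0, 0, 0, 0, 0, 0, 0, 0], jaw=0.0915)

```text
time: 6.12
tool_pos: [631.2, 103.8, 113.5]
tcp_rot: [3.141, 0.002, 0.051]
contact_force: [0.4, 0.3, -0.2]
grip_width: 91.6
finger_force: 0.0
```

```bash
python3 - <<'E'
from h import *
o=bot.get_obs();print(o["time"],o["tool_pos"],o["contact_force"])
a=bot.capture("side"); cv2.imwrite("pics/s3f.png",a); a=a[160:260,180:290].copy()
a=cv2.resize(a,None,fx=6,fy=6,interpolation=cv2.INTER_CUBIC)
for d in (46,65):
  for z in (114.7,140,158,180): cv2.circle(a,tuple(((proj("side",[631.8,103.8+d,z])[0]-[180,160]+.5)*6).astype(int).tolist()),2,(0,0,255),-1)
cv2.imwrite("pics/s3.png",a)
E
```

```text
6.125 [631.15689938 103.80685066 113.45416335] [ 0.44919641  0.29139508 -0.18990792]
```

View pics/s3.png

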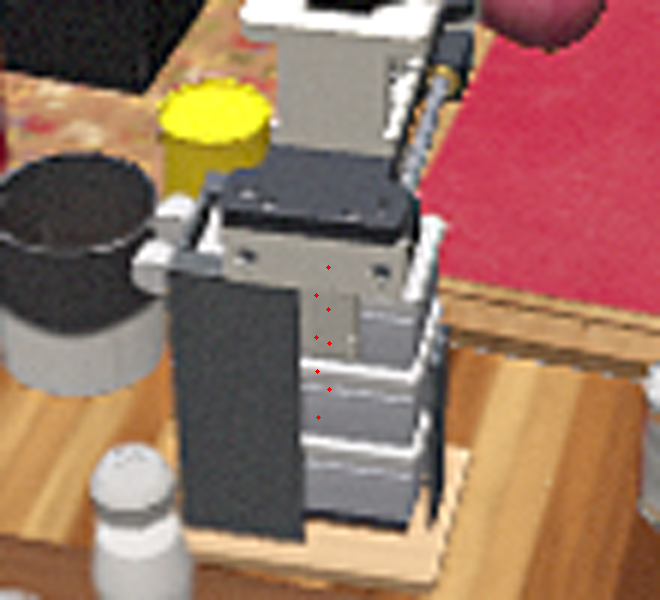

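The finger now sits beside the top tin, its tip at row 357, just above the seam with the second tin. The real tips are about 22 mm above the reported TCP, so this is the height I wanted. Closing.

jog_arm(dp=[[0, 0, 0], [0, 0, 0], [0, 0, 0], [0, 0, 0], [0, 0, 0]], twist=[0, 0, 0, 0, 0], jaw=0.04)

```text
time: 6.8
tool_pos: [631.8, 104.0, 114.9]
tcp_rot: [-3.141, -0.0, 0.051]
contact_force: [0.1, 0.9, 1.7]
grip_width: 60.0
finger_force: 30.0
```

jog_arm(dp=[[-0.005, 0, 0], [-0.008, 0, 0], [-0.01, 0, 0], [-0.01, 0, 0], [-0.01, 0, 0], [-0.01, 0, 0], [-0.008, 0, 0], [0, 0, 0]], twist=[0, 0, 0, 0, 0, 0, 0, 0])

```text
time: 7.8
tool_pos: [571.4, 100.7, 115.7]
tcp_rot: [3.141, -0.002, 0.051]
contact_force: [1.9, 0.8, 4.2]
grip_width: 59.5
finger_force: 30.0
```

jog_arm(dp=[[0, 0, -0.01], [0, 0, -0.02], [-0.02, 0, -0.03], [-0.03, 0, -0.01], [-0.03, 0, 0]], twist=[0, 0, 0, 0, 0])

```text
time: 8.43
tool_pos: [489.4, 96.7, 185.0]
tcp_rot: [3.142, 0.002, 0.051]
contact_force: [-1.0, -0.3, -2.7]
grip_width: 60.0
finger_force: 30.0
```

```bash
python3 - <<'E'
from h import *
C=(481,345.4,-.0745)
for yy in(-66,66): print(yy,place([[-19,yy,0]],*C).round(1),place([[0,yy,0]],*C).round(1))
c=np.full((500,800,3),0,np.uint8)
a=bot.capture("side"); b=bot.capture("top"); cv2.imwrite("pics/s4f.png",a)
a=a[150:260,170:300]; b=b[130:240,180:270]
c[:338,:400]=cv2.resize(a,(400,338),interpolation=cv2.INTER_CUBIC);c[:488,400:]=cv2.resize(b,(400,488),interpolation=cv2.INTER_CUBIC)
cv2.imwrite("pics/s4.png",c)
E
python3 go.py 457.1 278.2 160 -.0745
```

```text
-66 [[457.1 281.    0. ]] [[476.1 279.6   0. ]]
66 [[467.  412.6   0. ]] [[485.9 411.2   0. ]]
t 8.53 at [487.2  96.8 184.4] yaw 0.051 twist deg 7.2 tool dp mm [ -43.5 -178.7   24.4]
```

View pics/s4.png

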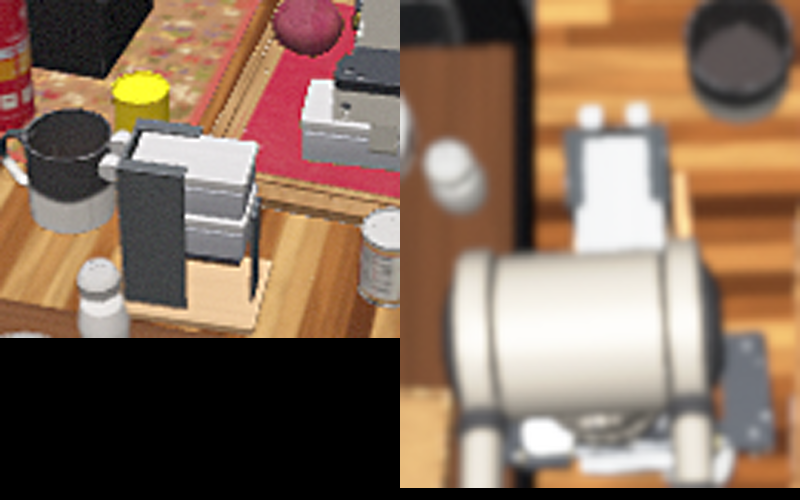

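The top tin hangs level in the gripper, and the second tin has risen under the lips. Next is the far end of the carton.

```bash
python3 go.py 467 412.6 120 -.0745
```

```text
t 8.53 at [487.2  96.8 184.4] yaw 0.051 twist deg 7.2 tool dp mm [ -43.6 -313.4   64.4]
```

jog_arm(dp=[[0, 0, 0], [-0.0075, -0.052, 0], [-0.0075, -0.052, 0], [-0.0075, -0.052, 0], [-0.0075, -0.052, 0.02], [-0.0075, -0.052, 0.02], [-0.006, -0.052, 0.02], [0, 0, 0], [0, 0, 0]], twist=[7.2, 0, 0, 0, 0, 0, 0, 0, 0])

```text
time: 9.65
tool_pos: [470.7, 410.7, 123.9]
tcp_rot: [3.14, 0.002, -0.074]
contact_force: [0.0, -0.2, -0.8]
grip_width: 59.8
finger_force: 30.0
```

```bash
python3 - <<'E'
from h import *
o=bot.get_obs(); p=o["tool_pos"]; w=o["tcp_rot"][2]; u=bot.get_obs()["tool_pos"]
a=bot.capture("side"); cv2.imwrite("pics/s5f.png",a)
zb=p[2]-.9
c=proj("side",[p[0]+19,p[1],zb+22])[0]
r=bot.masks_of("side","tin_top"); 
for d in r: print(np.round(d["bbox"]),d["confidence"])
print("expected",c, "box",[proj("side",place(box(-50,50,-30,30,zb,zb+44),p[0]+19,p[1]-1.4,w)).min(0).round(1),proj("side",place(box(-50,50,-30,30,zb,zb+44),p[0]+19,p[1]-1.4,w)).max(0).round(1)])
E
python3 go.py 467 412.6 50 -.0745
```

```text
[269. 305.  59.  44.] 0.82
expected [269.58208265 304.6006884 ] box [array([241.7, 280.7]), array([297.8, 328.4])]
t 9.75 at [471.5 410.1 125. ] yaw -0.076 twist deg -0.1 tool dp mm [-4.6 -2.1 75. ]
```

jog_arm(dp=[[-0.0045, -0.002, 0.025], [0, 0, 0.025], [0, 0, 0.014], [0, 0, 0.005], [0, 0, 0.004], [0, 0, 0]], twist=[0, 0, 0, 0, 0, 0])

```text
time: 10.5
tool_pos: [466.9, 413.5, 52.1]
tcp_rot: [-3.141, -0.001, -0.075]
contact_force: [0.1, -0.3, -2.0]
grip_width: 59.8
finger_force: 30.0
```

jog_arm(dp=[[0, 0, 0.002], [0, 0, 0.001], [0, 0, 0]], twist=[0, 0, 0])

```text
time: 10.88
tool_pos: [467.2, 413.7, 50.0]
tcp_rot: [-3.141, -0.002, -0.075]
contact_force: [-1.0, -1.3, 5.0]
grip_width: 59.7
finger_force: 30.0
```

jog_arm(dp=[[0, 0, 0], [0, 0, 0], [0, 0, 0], [0, 0, -0.01], [0, 0, -0.03], [0, 0, -0.04], [0, 0, -0.05], [0, 0.0, -0.03]], twist=[0, 0, 0, 0, 0, 0, 0, 0], jaw=0.082)

```text
time: 11.88
tool_pos: [467.3, 413.9, 212.4]
tcp_rot: [-3.139, -0.003, -0.075]
contact_force: [-0.4, -0.1, -0.4]
grip_width: 82.0
finger_force: 0.0
```

```bash
python3 go.py 631.8 103.8 205 .05
```

```text
t 11.88 at [467.3 413.9 212.4] yaw -0.075 twist deg -7.2 tool dp mm [148.8 317.9   7.4]
```

jog_arm(dp=[[0, 0, 0], [0.0213, 0.0454, 0], [0.0213, 0.0454, 0], [0.0213, 0.0454, 0], [0.0213, 0.0454, 0], [0.0213, 0.0454, 0], [0.0213, 0.0454, 0], [0.021, 0.0455, 0], [0, 0, 0], [0, 0, 0]], twist=[-7.2, 0, 0, 0, 0, 0, 0, 0, 0, 0], jaw=0.09)

```text
time: 13.12
tool_pos: [631.1, 103.8, 209.0]
tcp_rot: [-3.141, 0.0, 0.05]
contact_force: [-0.9, 0.6, -0.4]
grip_width: 90.0
finger_force: 0.0
```

```bash
python3 - <<'E'
from h import *
for n in("side","top"):
    a=bot.capture(n); cv2.imwrite(f"pics/{n}6.png",a)
    ms=bot.masks_of(n,"tin_top")
    for d in ms:
        q,c=(None,None)
        ctr=ray(n,d["bbox"][:2],71)
        if ctr[1]>250:
            q,c=fit({n:d["pixels"].astype(np.float32)},[box(-50,50,-30,30,49,93)],(*ctr[:2],-.07))
            rel=place([[q[0]-481,q[1]-345.4,0]],0,0,.0745)[0]
            print(n,q,c,"carton rel",rel.round(1))
        else: print(n,d["bbox"],d["confidence"])
E
python3 go.py 631.8 103.8 114.9 .05
```

```text
side [np.float64(484.9), np.float64(404.3), np.float64(-0.0801)] 0.121 carton rel [-0.5 59.   0. ]
top [np.float64(482.9), np.float64(411.6), np.float64(-0.0719)] 0.161 carton rel [-3.  66.2  0. ]
top [187.6, 169.7, 2.0, 8.2] 0.31
t 13.32 at [630.9 104.8 209.1] yaw 0.052 twist deg 0.1 tool dp mm [ 0.9  1.1 94.2]
```

jog_arm(dp=[[0, 0.001, 0.03], [0.001, 0, 0.03], [0, 0, 0.02], [0, 0, 0.013], [0, 0, 0], [0, 0, 0]], twist=[0, 0, 0, 0, 0, 0])

```text
time: 14.08
tool_pos: [632.9, 102.7, 116.7]
tcp_rot: [3.141, -0.002, 0.051]
contact_force: [-0.5, -0.2, -1.1]
grip_width: 90.3
finger_force: 0.0
```

jog_arm(dp=[[0, 0, 0], [0, 0, 0], [0, 0, 0], [0, 0, 0], [0, 0, 0]], twist=[0, 0, 0, 0, 0], jaw=0.04)

```text
time: 14.7
tool_pos: [632.3, 102.9, 115.9]
tcp_rot: [-3.141, -0.0, 0.051]
contact_force: [-0.4, 3.1, 2.0]
grip_width: 59.6
finger_force: 30.0
```

jog_arm(dp=[[-0.005, 0, 0], [-0.008, 0, 0], [-0.01, 0, 0], [-0.01, 0, 0], [-0.01, 0, 0], [-0.01, 0, 0], [-0.008, 0, 0], [0, 0, 0]], twist=[0, 0, 0, 0, 0, 0, 0, 0])

```text
time: 15.7
tool_pos: [571.6, 99.2, 116.5]
tcp_rot: [3.141, -0.001, 0.051]
contact_force: [0.3, -0.4, 4.2]
grip_width: 59.8
finger_force: 30.0
```

jog_arm(dp=[[0, 0, -0.01], [0, 0, -0.02], [-0.02, 0, -0.03], [-0.03, 0, -0.01], [-0.03, 0, 0]], twist=[0, 0, 0, 0, 0])

```text
time: 16.32
tool_pos: [490.2, 95.3, 186.1]
tcp_rot: [3.141, 0.001, 0.051]
contact_force: [0.2, 0.2, -1.5]
grip_width: 59.8
finger_force: 30.0
```

```bash
python3 go.py 456.6 281 122 -.0745
```

```text
t 16.32 at [490.2  95.3 186.1] yaw 0.051 twist deg 7.2 tool dp mm [ -47.3 -182.6   64.1]
```

jog_arm(dp=[[0, 0, 0], [-0.0115, -0.0455, 0], [-0.0115, -0.0455, 0], [-0.0115, -0.0455, 0.02], [-0.0115, -0.0455, 0.02], [0, 0, 0.02], [0, 0, 0], [0, 0, 0]], twist=[7.2, 0, 0, 0, 0, 0, 0, 0])

```text
time: 17.32
tool_pos: [459.5, 279.9, 126.1]
tcp_rot: [3.141, 0.0, -0.076]
contact_force: [0.9, -0.1, -0.1]
grip_width: 59.8
finger_force: 30.0
```

```bash
python3 - <<'E'
from h import *
o=bot.get_obs(); p=o["tool_pos"]; w=o["tcp_rot"][2]
a=bot.capture("side"); cv2.imwrite("pics/s7f.png",a)
for l in ("tin_top","holder"):
    for d in bot.masks_of("side",l): print(l,np.round(d["bbox"]),d["confidence"])
b=proj("side",place(box(-50,50,-30,30,p[2]-1.9,p[2]+42),p[0]+19,p[1]-1.4,w)); print("exp",(b.min(0)+b.max(0))/2)
E
python3 go.py 458 281 52 -.0745
```

```text
tin_top [271. 328.  55.  40.] 0.67
holder [231. 223.  56.  72.] 0.97
exp [285.99272973 260.62738145]
t 17.48 at [460.  279.9 126.6] yaw -0.076 twist deg -0.1 tool dp mm [-2.  -0.9 74.6]
```

jog_arm(dp=[[-0.002, -0.001, 0.025], [0, 0, 0.025], [0, 0, 0.014], [0, 0, 0.005], [0, 0, 0.003], [0, 0, 0]], twist=[0, 0, 0, 0, 0, 0])

```text
time: 18.23
tool_pos: [457.8, 281.6, 54.2]
tcp_rot: [-3.141, -0.001, -0.075]
contact_force: [0.5, 0.6, -1.5]
grip_width: 59.8
finger_force: 30.0
```

jog_arm(dp=[[0, 0, 0.002], [0, 0, 0.0015], [0, 0, 0]], twist=[0, 0, 0])

```text
time: 18.6
tool_pos: [457.6, 281.6, 50.9]
tcp_rot: [-3.141, -0.001, -0.075]
contact_force: [-1.7, -0.9, 4.9]
grip_width: 59.8
finger_force: 30.0
```

jog_arm(dp=[[0, 0, 0], [0, 0, 0], [0, 0, 0], [0, 0, -0.01], [0, 0, -0.03], [0, 0, -0.04], [0, 0, 0]], twist=[0, 0, 0, 0, 0, 0, 0], jaw=0.082)

```text
time: 19.48
tool_pos: [459.5, 282.4, 133.9]
tcp_rot: [-3.138, -0.007, -0.075]
contact_force: [0.1, 0.1, 0.2]
grip_width: 82.4
finger_force: 0.0
```

```bash
python3 go.py 481.2 55.1 115 -.0745
```

```text
t 19.48 at [459.5 282.4 133.9] yaw -0.075 twist deg -0.0 tool dp mm [ 38.6 225.   18.9]
```

jog_arm(dp=[[0.0078, 0.045, 0], [0.0078, 0.045, 0], [0.0078, 0.045, 0], [0.0078, 0.045, 0], [0.0078, 0.045, 0.019], [0, 0, 0], [0, 0, 0]], twist=[0, 0, 0, 0, 0, 0, 0], jaw=0.088)

```text
time: 20.35
tool_pos: [479.2, 54.4, 111.0]
tcp_rot: [-3.141, 0.001, -0.076]
contact_force: [0.5, 0.7, 0.0]
grip_width: 88.2
finger_force: 0.0
```

```bash
python3 - <<'E'
from h import *
a=bot.capture("side"); b=bot.capture("top"); cv2.imwrite("pics/s8f.png",a)
for d in bot.masks_of("side","can")[:3]:
    print("can",d["bbox"],d["confidence"])
    if 270<d["bbox"][0]<320: print(fit({"side":d["pixels"].astype(np.float32)},[cyl(28.5,0,72)],(481,55,0),False))
for d in bot.masks_of("top","tin_top"):
    ctr=ray("top",d["bbox"][:2],80)
    if ctr[1]>240:
        q,c=fit({"top":d["pixels"].astype(np.float32)},[box(-50,50,-30,30,49,93)],(*ctr[:2],-.07)); print(q,c,place([[q[0]-481,q[1]-345.4,0]],0,0,.0745)[0].round(1))
c=np.full((500,800,3),0,np.uint8)
c[:480,:400]=cv2.resize(a[170:350,210:360],(400,480),interpolation=cv2.INTER_CUBIC);c[:373,400:]=cv2.resize(b[185:285,110:217],(400,373),interpolation=cv2.INTER_CUBIC)
cv2.imwrite("pics/s8.png",c)
E
python3 go.py 481.2 55.1 26 -.0745
```

```text
can [294.9, 232.9, 22.4, 32.6] 0.81
([np.float64(480.3), np.float64(57.4), 0], np.float64(0.066))
can [203.8, 250.0, 16.3, 32.4] 0.63
[np.float64(487.7), np.float64(414.3), np.float64(-0.0498)] 0.14 [ 1.6 69.2  0. ]
[np.float64(471.8), np.float64(347.0), np.float64(-0.0308)] 0.427 [-9.3  0.9  0. ]
t 20.55 at [479.5  55.2 111.5] yaw -0.073 twist deg 0.1 tool dp mm [ 1.7 -0.  85.5]
```

View pics/s8.png

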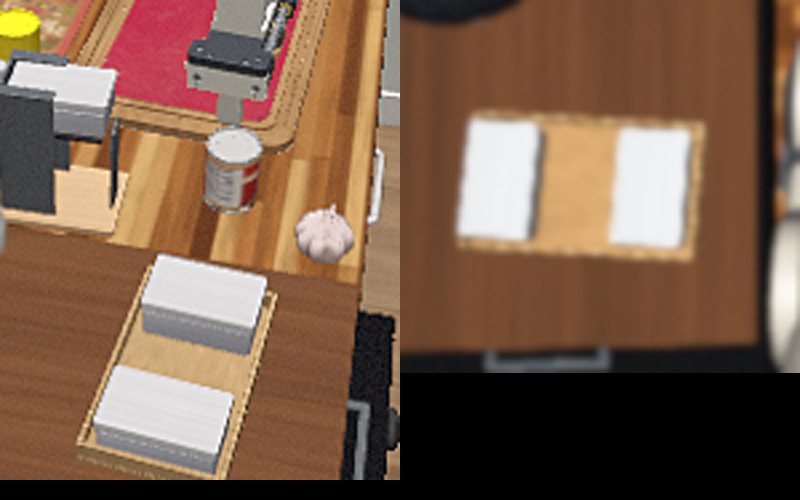

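Both tins lie flat in the carton with the gap between them free. The can stands under the gripper and the last tin is up. Now the can.

jog_arm(dp=[[0.0015, -0.001, 0.025], [0, 0, 0.03], [0, 0, 0.02], [0, 0, 0.01], [0, 0, 0]], twist=[0, 0, 0, 0, 0])

```text
time: 21.18
tool_pos: [480.9, 55.5, 26.0]
tcp_rot: [3.141, 0.001, -0.074]
contact_force: [0.1, 0.4, -0.4]
grip_width: 88.1
finger_force: 0.0
```

jog_arm(dp=[[0, 0, 0], [0, 0, 0], [0, 0, 0], [0, 0, 0], [0, 0, 0]], twist=[0, 0, 0, 0, 0], jaw=0.04)

```text
time: 21.8
tool_pos: [481.2, 55.0, 26.5]
tcp_rot: [3.142, -0.001, -0.075]
contact_force: [-1.4, 0.6, 3.6]
grip_width: 56.4
finger_force: 30.0
```

```bash
python3 - <<'E'
from h import *
for u in((540,183),(611,183),(465,180),(690,187)): print(ray("top",(110+u[0]/3.738-.5,185+u[1]/3.73-.5),93).round(1))
E
python3 go.py 481 346 140 -.0745
```

```text
[471.   30.4  93. ]
[469.5 -30.6  93. ]
[475.2  94.9  93. ]
[464.3 -98.3  93. ]
t 21.8 at [481.2  55.   26.5] yaw -0.075 twist deg -0.0 tool dp mm [ -21.9 -290.1 -113.5]
```

jog_arm(dp=[[0, 0, -0.025], [0, 0, -0.045], [0, 0, -0.045], [-0.0036, -0.0483, 0], [-0.0036, -0.0483, 0], [-0.0036, -0.0483, 0], [-0.0036, -0.0483, 0], [-0.0036, -0.0483, 0], [-0.0036, -0.0483, 0], [0, 0, 0]], twist=[0, 0, 0, 0, 0, 0, 0, 0, 0, 0])

```text
time: 23.05
tool_pos: [480.2, 348.5, 140.2]
tcp_rot: [-3.141, 0.001, -0.071]
contact_force: [0.5, -0.3, -1.6]
grip_width: 56.7
finger_force: 30.0
```

```bash
python3 - <<'E'
from h import *
for u in((140,183),(211,183),(65,180),(290,187)): print(ray("top",(110+u[0]/3.738-.5,185+u[1]/3.73-.5),93).round(1))
E
python3 go.py 481 346 76 -.0745
```

```text
[479.2 375.7  93. ]
[477.8 314.   93. ]
[483.2 441.2  93. ]
[472.7 245.6  93. ]
t 23.05 at [480.2 348.5 140.2] yaw -0.071 twist deg 0.2 tool dp mm [ 0.9  2.4 64.2]
```

jog_arm(dp=[[0.0005, 0.0033, 0.02], [0, 0, 0.02], [0, 0, 0.012], [0, 0, 0.006], [0, 0, 0.003], [0, 0, 0]], twist=[0, 0, 0, 0, 0, 0])

```text
time: 23.8
tool_pos: [481.6, 342.3, 80.5]
tcp_rot: [-3.141, -0.0, -0.075]
contact_force: [-1.3, 0.2, -2.0]
grip_width: 56.4
finger_force: 30.0
```

jog_arm(dp=[[0, -0.0015, 0.002], [0, 0, 0]], twist=[0, 0])

```text
time: 24.05
tool_pos: [481.6, 344.0, 78.3]
tcp_rot: [-3.141, -0.0, -0.075]
contact_force: [-0.3, -0.6, -0.5]
grip_width: 56.8
finger_force: 30.0
```

jog_arm(dp=[[0, 0, 0.0015], [0, 0, 0.0015], [0, 0, 0]], twist=[0, 0, 0])

```text
time: 24.42
tool_pos: [481.6, 343.9, 75.5]
tcp_rot: [-3.142, -0.0, -0.075]
contact_force: [-2.0, -0.0, 3.5]
grip_width: 56.9
finger_force: 30.0
```

jog_arm(dp=[[0, 0, 0], [0, 0, 0], [0, 0, 0], [0, 0, -0.01], [0, 0, -0.03], [0, 0, -0.05], [0, 0, -0.05], [0, 0.05, 0], [0, 0.06, 0], [0, 0.06, 0]], twist=[0, 0, 0, 0, 0, 0, 0, 0, 0, 0], jaw=0.078)

```text
time: 25.68
tool_pos: [468.6, 172.8, 216.1]
tcp_rot: [-3.141, -0.002, -0.074]
contact_force: [0.6, 0.1, -0.4]
grip_width: 78.3
finger_force: 0.0
```

jog_arm(dp=[[0, 0.06, 0], [0, 0.06, 0], [0, 0.06, 0], [0, 0, 0], [0, 0, 0]], twist=[0, 0, 0, 0, 0])

```text
time: 26.3
tool_pos: [455.5, -4.9, 215.7]
tcp_rot: [-3.141, -0.001, -0.076]
contact_force: [-0.2, 0.6, -0.3]
grip_width: 77.8
finger_force: 0.0
```

```bash
python3 - <<'E'
from h import *
a=bot.capture("side"); b=bot.capture("top")
c=np.full((500,800,3),0,np.uint8)
c[:480,:400]=cv2.resize(a[170:350,195:345],(400,480),interpolation=cv2.INTER_CUBIC);c[:373,400:]=cv2.resize(b[185:285,110:217],(400,373),interpolation=cv2.INTER_CUBIC)
cv2.imwrite("pics/s9.png",c)
E
```

```text
(no output)
```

View pics/s9.png

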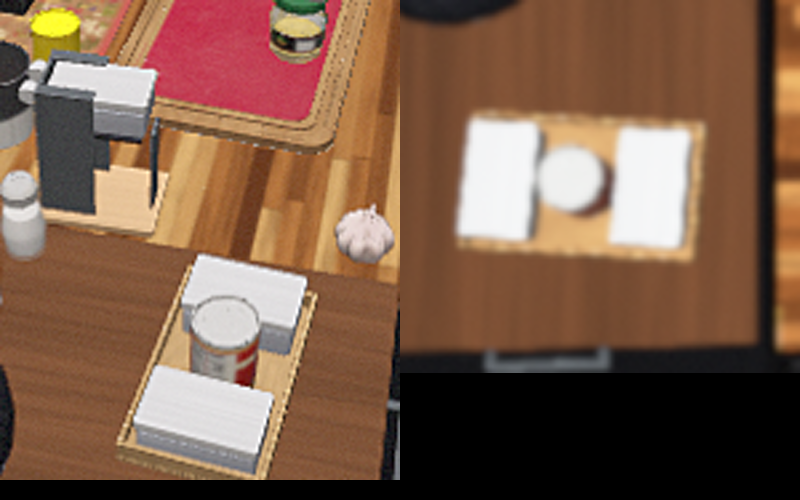

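Both tins lie flat at the carton's ends, with the can upright between them at about (572,180) in the crop. The last tin is raised in its place, its front corner within about 1 px of the model, and the bystanders in view have not moved. Handing in.

```bash
python3 -c "
from plant import bot
print(bot.close_job())"
```

```text
the job is handed in; nothing more can be done
None
```

I handed the job in at about 26 s, but no verdict came back: the last pictures show both tins flat and the can upright inside the carton, and the last tin raised under the holder's lips.

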